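# Drag the well plate home and shut the microplate shaker

### The arm

A 6-joint arm with a two-finger parallel gripper is mounted at the origin on the work surface; the furniture and walls round the work are solid. World frame = base frame: x ahead of the robot, y to its left, z up, the work surface at z = 0. Lengths are in m, angles in rad, forces in N, time in s.
With the tool pointing down it reaches from about 0.35 to 0.8 m from the base axis. Payload 7.3 kg.
Tool frame: the origin (TCP) lies midway between the tips of the shut fingers; the grasp point (between the pads) lies manip.grasp_offset behind it (manip.grasp_offset is the distance from the TCP to the grasp point, in m); z points along the fingers, y is the line along which they close (so a half turn about z gives the same grasp; the last joint's range is limited). The gripper opens to 85 mm and grips with 20 to 120 N. Pads are 22 mm wide; open, the fingers measure 114 mm over their backs; the gripper's body (76 mm by 85 mm) begins 54 mm behind the grasp point. The pads swing forward as they close: fully open they stand 13 mm farther back than shut.
Start: joints at [1.049, 0.342, 1.524, -0, 1.275, -0.146], TCP at [0.193, 0.488, 0.231] pointing down, gripper open.
Joint ranges: [-2.53, 2.53], [-0.77, 2.02], [0.04, 2.7], [-1, 4.14], [0.28, 2.66], [-3.11, 3.11]. Speed limits (rad/s): [2.57, 2.57, 3.14, 3.14, 3.14, 3.14].

### API

Orientations are given as a 3x3 rotation matrix whose columns are the frame's x, y, z axes.
In Python, from rig import manip gives the robot as it stands. The module is installed in compiled form; this text tells all that it offers.
- The arm moves only by the tool step_arm, never from a script. Its argument "moves" is a list of rows, each a list of 2 entries, a list of its own where there are three numbers: the shift along the tool's x, y, z in cm, then the turn about the tool's z in rad. In form: [[[tx, ty, tz], yaw], ...]. A call has 1 to 10 rows; each row shifts and turns the commanded pose from where the row before left it, along the tool's axes as they then stand; what a row does not reach is not made up. A row lasts 1/10 s, in which the tool goes at most 50 mm and 8.59 degrees, less where a joint would pass 70% of its speed; a pose out of reach is approached as far as the arm can. A call with a gripper value outside its range is refused whole. "claw" is the finger opening in cm, from 0 to 8.54, set as the call begins (left out, the last holds). The fingers move at their own pace and stop on an object; the grip force is fixed at half the most. Time passes only in rows, so rows that do not move let the fingers close. It gives the time, the measured TCP pose, the force, the opening and the grip force at its end, in the units of the state.
- manip.state(): the state, without advancing time (a new reading comes with each control period).
- manip.read_camera(name): name is "scene" or "top" or "wrist"; returns the picture (384x512x3 uint8, red, green, blue); there is no depth.
- manip.camera_info(name): a dict with "mtx" (3x3 intrinsics, pixels), "cam_to_world" (4x4, takes a point from camera to world coordinates). Camera axes: x right, y down, z forward; pixel columns grow to the right and rows downward; lengths in m; the calibration is good to about 2 mm. A picture is of the moment at which its call begins: read the wrist's pose just before it. camera_info takes no time and is no camera call; for the wrist camera it gives the pose at the moment of the call.
- manip.close_job(): hands the job in; it is judged then, once.
The state is a dict: "time_s": time; "q": joint angles; "qd": joint speeds; "joint_torque": joint torques, N m; "ee_pos": TCP position; "ee_rot": TCP orientation; "wrist_force": force on the tool from outside, world axes, zero at the start; "wrist_torque": the same for the moment, N m; "finger_gap": finger opening in m; "finger_force": force on a finger pad.
Only numpy, scipy, OpenCV 4.12 (cv2) and the standard library are available. Lean on these libraries where they do the work, as an engineer would, in place of code of your own. Each camera call takes 0.05 s, during which the arm holds its last target. There are 200 camera calls.

### The job

A lidded well plate lies too far back in the sunken nest of the microplate shaker, on a spring-loaded platen that holds it a little too high for the clips. Press down on top of it with the fingertips and drag it back towards the shaker's control panel, so that its front edge goes under the two steel clips and the orange spring catch snaps out behind it; then swing the shaker's hinged lid fully shut. The plate's lid is thin polystyrene and cracks if pushed with more than 18 N, so feel your way, and leave the things standing around where they are.

Things in the scene. Friction and masses are not known exactly. Their poses are not given: they have to be found in the camera images.
- shaker: White microplate shaker, 210 (x) x 200 (y) x 82 mm up to its deck, fixed to the table. Origin: middle of its underside; -x points to its front with the control panel, +x to its rear with the lid's hinge, y to its left, z up. Two steel clips, 22 mm wide, at y = -45 and +45 mm overhang the front of the nest to x = -52 mm; undersides at z = 88 mm, tops at z = 90.5 mm.
- nest_home (a point): Point on the platen under the middle of a plate that is home, 17 mm in front of the shaker's origin, z = 72 mm; axes as the shaker's. The nest is 130 mm wide (y); its front wall is 43 mm in front of this point, its rear wall 75 mm behind it. Its smooth floor, the platen, floats on springs: with a plate on it it yields from about 2 N, then 1 mm per 8 N, 4 mm at most.
- plate_top (a point): Centre of the top face of the lidded white 96-well plate (frosted, non-slip lid fixed on it): 127.8 mm along the shaker's y, 85.5 mm along its x, 17 mm high, 0.10 to 0.21 kg. Lies flat in the nest, top 7 mm above the deck and 1 mm above the clips' undersides, 18 to 30 mm behind home. Pressed with 12 to 14 N it clears the clips and is dragged; the lid bears 18 N.
- catch (a joint): Orange spring catch, 17 mm wide, in the nest's right-hand (-y) wall near the rear. Value in m: 0 = sprung out into the nest (at rest), 0.003 to 0.007 = held back by the side of a plate that is not home. It bears on the plate's side with 4 to 6 N and snaps out to 0 behind the plate's rear edge once the plate is within 3.5 mm of the front wall.
- lid (a joint): The shaker's hinged lid: grey frame, clear window. Value in rad: 0 = shut, 1.57 = upright; it starts at 1.70 to 1.92, leaning back. A stiff friction hinge holds it wherever it is left; about 4 N on its free edge moves it. A black rib under it drops in behind a plate that is home, and lands on the plate otherwise.
- lid_hinge (a point): Point on the lid's hinge axis (along the shaker's y), in the middle, 83 mm behind and 89 mm above the shaker's origin. The lid is 190 mm wide (y). When shut, its outer face is 13.5 mm above this axis, its front edge 158 mm in front of the axis, and a black finger lip 60 mm wide reaches on to 172 mm.
- lid_lip (a point): Middle of the outer face of the black finger lip (16 x 60 x 6 mm) on the lid's free edge; 164.5 mm from the hinge axis. With the lid shut it lies at the front of the lid facing up; with the lid open it is the topmost part, facing back.
- tips: Turquoise and white box of pipette tips, 95 x 124 x 85 mm, on the table left of the shaker. Origin: middle of its underside. To be left alone.
- stain: Small white-capped reagent bottle, 38 mm across, 82 mm high, on the table right of the shaker. Origin: middle of its underside. To be left alone.
- cup: White cup with a blue lid, 60 mm across, 56 mm high, on the table right of the shaker. Origin: middle of its underside. To be left alone.
Mind the look-alikes: they are no part of the job. Leave any purple look-alike of the part that bears plate_top alone.

How it is judged:
By the outcome, as a careful person would: the job done as asked, in the order asked, and still so for the second after the job is handed in, with the robot touching nothing.
It also fails if it takes over 61 s, if anything falls off the work surface, if the arm or the gripper's body presses on something with over 40 N, if the wrist force passes 120 N, or if a joint passes its speed limit or range.

## Working session

There is one attempt and no reset: what is moved stays moved. The work goes in short steps, Python scripts to look and compute and a tool call to move; the robot and the scene stay as the last step left them, time stands still between calls to the robot, and variables do not carry over. Pictures are saved under pics/ and viewed, at most 10 in all, crops included, and the job is handed in when it is done.

Besides the shell and the picture viewer there is one more tool, called as a command line: name --argument value ..., lists and objects as JSON in quotes. step_arm: Moves the arm, as the interface text tells. Its arguments: {"type":"object","properties":{"moves":{"type":"array","items":{"type":"array"}},"claw":{"type":"number"}},"required":["moves"]}

```bash
mkdir -p pics; python3 - <<'E'
from rig import manip
import cv2,numpy as np
a=manip.read_camera("scene");b=manip.read_camera("top")
cv2.imwrite("pics/scene.png",a[:,:,::-1]);cv2.imwrite("pics/top.png",b[:,:,::-1])
for n in("scene","top"):
    i=manip.camera_info(n);print(n,np.round(i["mtx"],1).tolist(),np.round(i["cam_to_world"],4).tolist())
s=manip.state();print({k:np.round(v,3).tolist() for k,v in s.items()},manip.grasp_offset)
E
```

```text
scene [[368.8, 0.0, 254.4], [0.0, 368.8, 189.6], [0.0, 0.0, 1.0]] [[0.7485, -0.3965, 0.5316, -0.0472], [-0.6631, -0.4366, 0.6081, -0.5576], [-0.009, -0.8076, -0.5897, 0.6525], [0.0, 0.0, 0.0, 1.0]]
top [[413.2, 0.0, 249.0], [0.0, 413.2, 192.5], [0.0, 0.0, 1.0]] [[0.0017, -0.9768, 0.2141, 0.247], [-1.0, -0.001, 0.0031, 0.0245], [-0.0028, -0.2141, -0.9768, 0.9773], [0.0, 0.0, 0.0, 1.0]]
{'time_s': 0.1, 'q': [1.049, 0.343, 1.525, -0.0, 1.275, -0.146], 'qd': [0.002, -0.001, -0.004, 0.0, 0.002, -0.0], 'joint_torque': [0.002, -43.445, -24.649, -0.0, 0.005, -0.0], 'ee_pos': [0.192, 0.488, 0.231], 'ee_rot': [[-0.93, 0.367, -0.001], [0.367, 0.93, -0.001], [0.0, -0.001, -1.0]], 'wrist_force': [0.253, 0.21, -0.175], 'wrist_torque': [0.022, 0.025, -0.007], 'finger_force': 0.0, 'finger_gap': 0.085} 0.0187
```

View pics/top.png

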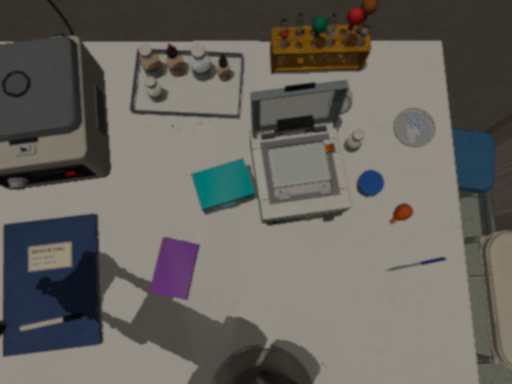

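View pics/scene.png

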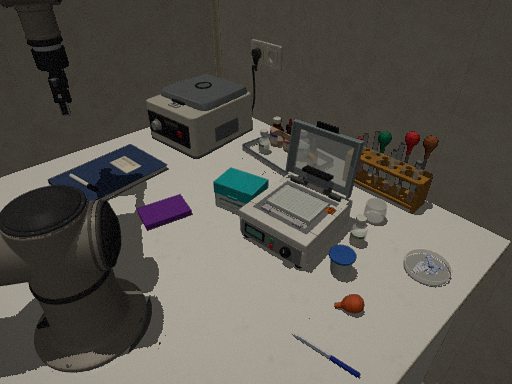

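Top view: shaker at about (300,172), with the white plate in its nest at (300,165), orange catch at (329,149), lid above at (300,105) and lip near (300,87). Stain bottle (356,139), cup (371,183) and tips box (223,185) stand around it. Candidates for the plate are the white one at (300,165) and the purple one on the table at (175,267). The white one lies in the nest, so it fits. I'll confirm with an enlarged crop.

```bash
python3 - <<'E'
import cv2,numpy as np
b=cv2.imread("pics/top.png")[75:225,240:390];a=cv2.imread("pics/scene.png")[115:265,235:385]
f=lambda c:cv2.convertScaleAbs(cv2.resize(c,(600,600),interpolation=cv2.INTER_CUBIC),alpha=1.3)
cv2.imwrite("pics/topc.png",f(b));cv2.imwrite("pics/scenec.png",f(a))
E
```

```text
(no output)
```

View pics/topc.png

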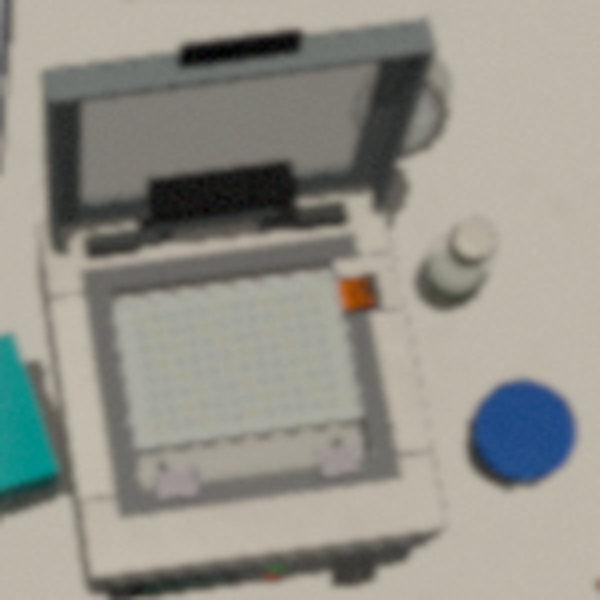

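View pics/scenec.png

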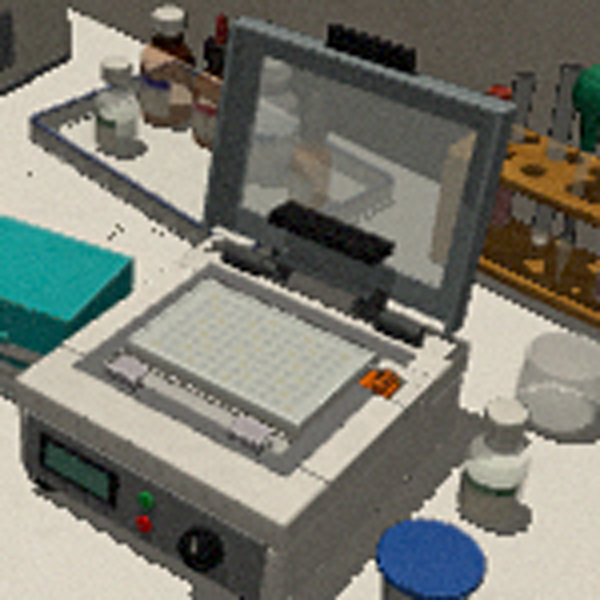

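The crops confirm it. The white lidded plate sits behind the two clips, at topc (178,480) and (340,457), with the orange catch at its rear right (357,292). The lip is at topc (240,47) and scenec (372,48). Now the positions.

```bash
cat > h.py <<'E'
from rig import manip
import numpy as np
def ray(n,u,v):
    i=manip.camera_info(n);T=np.array(i["cam_to_world"]);d=T[:3,:3]@np.linalg.inv(i["mtx"])@[u,v,1];return T[:3,3],d
def onz(n,u,v,z):
    o,d=ray(n,u,v);return o+d*(z-o[2])/d[2]
def tri(p,q):
    (o,d),(e,f)=ray("top",*p),ray("scene",*q)
    s=np.linalg.lstsq(np.c_[d,-f],e-o,rcond=None)[0];a=o+s[0]*d;b=e+s[1]*f;return (a+b)/2,np.linalg.norm(a-b)
T=lambda u,v:(240+u/4,75+v/4)
S=lambda u,v:(235+u/4,115+v/4)
E
python3 - <<'E'
from h import *
np.set_printoptions(precision=4,suppress=True)
P=[onz("top",*T(*p),.089) for p in [(115,297),(337,270),(364,420),(138,447)]];P=np.array(P)
print("plate top",P[:,:2].tolist(),P.mean(0));
e=[P[1]-P[0],P[2]-P[3]];print([(np.linalg.norm(x),np.degrees(np.arctan2(x[0],-x[1]))) for x in e], np.linalg.norm(P[0]-P[3]))
P=np.array([onz("scene",*S(*p),.089) for p in [(212,278),(378,358),(292,424),(130,335)]]);print("plate scene",P[:,:2].tolist(),P.mean(0))
for nm,p,q in [("lip",(240,47),(372,48)),("catch",(357,292),(381,382)),("clipL",(178,480),(128,368)),("clipR",(340,457),(250,432))]:
    print(nm,*tri(T(*p),S(*q)))
# grey frame corners on deck
P=np.array([onz("top",*T(*p),.082) for p in [(82,270),(355,238),(400,476),(121,516)]]);print("frame",P[:,:2].tolist(),P.mean(0))
for nm,n,p,z in [("bottle","top",T(474,240),.082),("cup","top",T(523,430),.056)]:print(nm,onz(n,*p,z))
E
```

```text
plate top [[0.541400089057251, -0.016827099551600458], [0.5574715193662934, -0.14234513123444914], [0.47016398565119377, -0.15402744317121686], [0.4546910233375092, -0.028775544773827696]] [ 0.5059 -0.0855  0.089 ]
[(np.float64(0.1265427483094745), np.float64(7.296496783656217)), (np.float64(0.12620400395752346), np.float64(7.042340596150872))] 0.08752843778577947
plate scene [[0.5417060081539103, -0.018886400987829344], [0.556064618787548, -0.1463384917592957], [0.4710678227236591, -0.1522026898431164], [0.45946289964797693, -0.02753903685629111]] [ 0.5071 -0.0862  0.089 ]
lip [ 0.6139 -0.0707  0.2503] 0.002155658874047085
catch [ 0.5482 -0.1555  0.0796] 0.0014640248155378599
clipL [ 0.4362 -0.0506  0.0888] 5.2354129144351e-05
clipR [ 0.4492 -0.14    0.0879] 0.0005438663017184662
frame [[0.5598196967460473, 0.0015027816815079975], [0.5791673951647531, -0.15466393861362837], [0.4399847105701614, -0.17405388540922], [0.4172728394393225, -0.019379471752648432]] [ 0.4991 -0.0866  0.082 ]
bottle [ 0.578  -0.2226  0.082 ]
cup [ 0.4726 -0.2515  0.056 ]
```

step_arm --moves '[[[-3.3,-2.8,0],0],[[-3.3,-2.8,0],0],[[-3.3,-2.8,0],0],[[-3.3,-2.8,0],0],[[-3.3,-2.8,0],0],[[-3.3,-2.8,0],0],[[-3.3,-2.8,0],0],[[-3.3,-2.8,0],0],[[-3.3,-2.8,0],0],[[-3.3,-2.8,0],0]]' --claw 0

```text
time_s: 1.1
ee_pos: [0.3972, 0.1051, 0.2312]
ee_rot: [[-0.93, 0.367, -0.0], [0.367, 0.93, 0.0], [0.0, 0.0, -1.0]]
wrist_force: [0.7, 1.3, -0.2]
finger_gap: -0.0001
finger_force: 0.0
```

step_arm --moves '[[[-3.3,-2.8,0],0],[[-3.3,-2.8,0],0],[[-3.3,-2.8,0],0],[[-3.3,-2.8,0],0],[[0,0,0],-0.13],[[0,0,0],-0.13],[[0,0,0],-0.13],[[0,0,0],-0.12],[[0,0,0],0],[[0,0,0],0]]'

```text
time_s: 2.1
ee_pos: [0.4784, -0.0458, 0.2311]
ee_rot: [[-0.991, -0.131, -0.001], [-0.131, 0.991, 0.0], [0.0, 0.0, -1.0]]
wrist_force: [0.0, -0.6, 0.1]
finger_gap: 0.0001
finger_force: 0.0
```

step_arm --moves '[[[-1.1,-2.2,2],0],[[-1.1,-2.2,2],0],[[0,0,2],0],[[0,0,0],0],[[0,0,0],0]]'

```text
time_s: 2.6
ee_pos: [0.5061, -0.0863, 0.1715]
ee_rot: [[-0.991, -0.132, -0.001], [-0.132, 0.991, 0.0], [0.001, 0.0, -1.0]]
wrist_force: [-0.1, 0.4, 0.7]
finger_gap: 0.0002
finger_force: 0.0
```

```bash
python3 - <<'E'
from h import *
import cv2
i=manip.camera_info("wrist");a=manip.read_camera("wrist");cv2.imwrite("pics/w1.png",a[:,:,::-1]);np.save("w1.npy",i["cam_to_world"]);print(np.round(i["mtx"],1).tolist(),np.round(i["cam_to_world"],4).tolist())
E
```

```text
[[308.3, 0.0, 254.9], [0.0, 308.3, 191.5], [0.0, 0.0, 1.0]] [[-0.1321, 0.9384, 0.3193, 0.4236], [0.9912, 0.125, 0.0427, -0.097], [0.0002, 0.3222, -0.9467, 0.3149], [0.0, 0.0, 0.0, 1.0]]
```

View pics/w1.png

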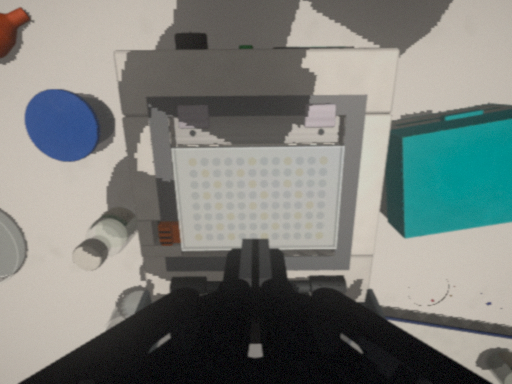

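Wrist view: white plate with corners (174,147), (344,146), (337,248) and (182,250). The clips are above it at (193,115) and (321,115), the catch is at (168,233), and the fingertips are over the plate's rear half.

```bash
python3 - <<'E'
from h import *
K=manip.camera_info("wrist")["mtx"];M=np.load("w1.npy")
def onw(u,v,z):
    d=M[:3,:3]@np.linalg.inv(K)@[u,v,1];o=M[:3,3];return o+d*(z-o[2])/d[2]
xs=np.array([.991,.131,0]);ys=np.array([-.131,.991,0]);c=np.array([.5061,-.0863,0])
for n,u,v,z in [("p",174,147,.089),("p",344,146,.089),("p",337,248,.089),("p",182,250,.089),("clip",209,104,.0905),("clip",209,126,.0905),("clip",307,126,.0905),("clip",337,104,.0905),("clip",178,104,.0905),("bar",176,143,.082),("bar",338,143,.082),("deck",115,50,.082),("deck",397,48,.082),("frame",148,96,.082),("frame",367,95,.082)]:
    p=onw(u,v,z)-c;print(n,np.round([p@xs,p@ys],4)*1e3)
E
```

```text
p [-41.  -59.4]
p [-41.8  65.9]
p [42.8 68.1]
p [ 44.8 -60. ]
clip [-71.6 -32. ]
clip [-56.4 -32.7]
clip [-56.5  37.6]
clip [-71.7  57.7]
clip [-71.6 -53.7]
bar [-42.7 -59.5]
bar [-42.8  63.2]
deck [-107.   -96.4]
deck [-108.5   98. ]
frame [-76.7 -77. ]
frame [-77.5  81. ]
```

step_arm --moves '[[[0,0.25,2],0],[[0,0,2],0],[[0,0,2],0],[[0,0,1.5],0],[[0,0,0.2],0],[[0,0,0],0],[[0,0,0],0]]'

```text
time_s: 3.35
ee_pos: [0.5068, -0.0841, 0.0957]
ee_rot: [[-0.991, -0.134, 0.002], [-0.134, 0.991, -0.001], [-0.002, -0.001, -1.0]]
wrist_force: [0.5, -0.1, 0.2]
finger_gap: -0.0001
finger_force: 0.0
```

step_arm --moves '[[[0,0,0.1],0],[[0,0,0.1],0],[[0,0,0.1],0],[[0,0,0],0]]'

```text
time_s: 3.75
ee_pos: [0.5059, -0.084, 0.0912]
ee_rot: [[-0.991, -0.134, -0.0], [-0.134, 0.991, 0.0], [0.0, 0.0, -1.0]]
wrist_force: [0.2, 0.0, -0.2]
finger_gap: -0.0
finger_force: 0.0
```

step_arm --moves '[[[0,0,0.1],0],[[0,0,0.1],0],[[0,0,0],0],[[0,0,0],0]]'

```text
time_s: 4.15
ee_pos: [0.5059, -0.084, 0.0892]
ee_rot: [[-0.991, -0.134, -0.0], [-0.134, 0.991, 0.0], [0.0, 0.0, -1.0]]
wrist_force: [-1.7, -0.7, 0.6]
finger_gap: -0.0001
finger_force: 0.0
```

step_arm --moves '[[[0,0,0.05],0],[[0,0,0],0],[[0,0,0],0]]'

```text
time_s: 4.45
ee_pos: [0.506, -0.084, 0.089]
ee_rot: [[-0.991, -0.134, 0.0], [-0.134, 0.991, 0.0], [-0.0, -0.0, -1.0]]
wrist_force: [-1.3, 0.5, 2.9]
finger_gap: -0.0002
finger_force: 1.4
```

step_arm --moves '[[[0,0,0.05],0],[[0,0,0],0],[[0,0,0],0]]'

```text
time_s: 4.75
ee_pos: [0.506, -0.084, 0.0886]
ee_rot: [[-0.991, -0.134, 0.0], [-0.134, 0.991, -0.0], [-0.0, -0.0, -1.0]]
wrist_force: [-1.8, 0.7, 4.5]
finger_gap: 0.0
finger_force: 2.5
```

step_arm --moves '[[[0,0,0.05],0],[[0,0,0.05],0],[[0,0,0],0],[[0,0,0],0]]'

```text
time_s: 5.15
ee_pos: [0.5062, -0.084, 0.0881]
ee_rot: [[-0.991, -0.134, 0.001], [-0.134, 0.991, -0.0], [-0.001, -0.0, -1.0]]
wrist_force: [-2.0, 1.1, 9.2]
finger_gap: -0.0002
finger_force: 4.4
```

step_arm --moves '[[[0,0,0.05],0],[[0,0,0.03],0],[[0,0,0],0],[[0,0,0],0]]'

```text
time_s: 5.55
ee_pos: [0.5063, -0.084, 0.0877]
ee_rot: [[-0.991, -0.134, 0.002], [-0.134, 0.991, -0.0], [-0.002, -0.0, -1.0]]
wrist_force: [-3.0, 1.2, 12.7]
finger_gap: -0.0001
finger_force: 6.1
```

step_arm --moves '[[[0.1,0,0],0],[[0.1,0,0],0],[[0.1,0,0],0],[[0,0,0],0]]'

```text
time_s: 5.95
ee_pos: [0.5051, -0.0845, 0.0881]
ee_rot: [[-0.991, -0.134, 0.006], [-0.134, 0.991, -0.001], [-0.005, -0.001, -1.0]]
wrist_force: [1.4, 2.1, 10.0]
finger_gap: 0.0
finger_force: 5.1
```

step_arm --moves '[[[0.1,0,0.03],0],[[0.1,0,0.02],0],[[0,0,0],0]]'

```text
time_s: 6.25
ee_pos: [0.5035, -0.0849, 0.0879]
ee_rot: [[-0.991, -0.134, 0.006], [-0.134, 0.991, -0.001], [-0.006, -0.002, -1.0]]
wrist_force: [3.5, 2.4, 11.5]
finger_gap: 0.0003
finger_force: 5.6
```

step_arm --moves '[[[0.1,0,0.02],0],[[0.1,0,0.01],0],[[0.1,0,0],0],[[0,0,0],0]]'

```text
time_s: 6.65
ee_pos: [0.5008, -0.0855, 0.0878]
ee_rot: [[-0.991, -0.134, 0.007], [-0.134, 0.991, -0.001], [-0.007, -0.002, -1.0]]
wrist_force: [2.8, 2.4, 12.7]
finger_gap: -0.0001
finger_force: 6.2
```

```bash
cat > p.py <<'E'
from h import *
import cv2,sys
i=manip.camera_info("wrist");a=manip.read_camera("wrist");M=np.array(i["cam_to_world"]);K=i["mtx"]
cv2.imwrite("pics/%s.png"%sys.argv[1],a[:,:,::-1])
c=cv2.resize(a[60:260,130:380,::-1],(800,640)[:2] if 0 else (750,600),interpolation=cv2.INTER_CUBIC)
cv2.imwrite("pics/%sc.png"%sys.argv[1],c);print(np.round(M,4).tolist())
np.save("M.npy",M)
E
python3 p.py d1
```

```text
[[-0.1333, 0.9357, 0.3267, 0.4171], [0.9911, 0.1268, 0.0414, -0.0961], [-0.0027, 0.3293, -0.9442, 0.2306], [0.0, 0.0, 0.0, 1.0]]
```

View pics/d1.png

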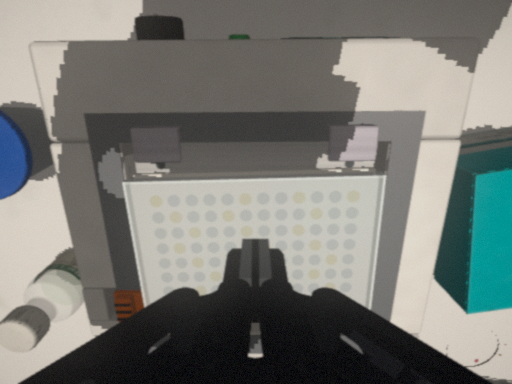

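Dragging is under way. The plate's front edge runs (125,182) to (385,177) and the clip tips are at v≈162. I'll check for slip between finger and plate.

```bash
python3 - <<'E'
from h import *
K=manip.camera_info("wrist")["mtx"];M=np.load("M.npy")
xs=np.array([.991,.131,0]);ys=np.array([-.131,.991,0]);c=np.array([.5008,-.0855,0])
for n,u,v,z in [("p",125,182,.0878),("p",385,177,.0878),("clipR",132,162,.0905),("clipR",181,162,.0905),("clipL",329,161,.0905),("clipL",378,160,.0905),("clipRf",132,126,.0905),("clipLf",378,124,.0905)]:
    d=M[:3,:3]@np.linalg.inv(K)@[u,v,1];o=M[:3,3];p=o+d*(z-o[2])/d[2]-c;print(n,np.round([p@xs,p@ys],4)*1e3)
E
```

```text
p [-39.2 -62.9]
p [-42.1  62.9]
clipR [-49.8 -57.1]
clipR [-49.9 -34.3]
clipL [-50.6  34.6]
clipL [-51.1  57.3]
clipRf [-66.4 -55. ]
clipLf [-67.6  55.1]
```

step_arm --moves '[[[0.1,0,0],0],[[0.1,0,0],0],[[0.1,0,0],0],[[0.1,0,0],0],[[0,0,0],0]]'

```text
time_s: 7.2
ee_pos: [0.4968, -0.0861, 0.0878]
ee_rot: [[-0.991, -0.134, 0.007], [-0.134, 0.991, -0.002], [-0.007, -0.003, -1.0]]
wrist_force: [3.3, 1.2, 13.4]
finger_gap: -0.0002
finger_force: 6.2
```

step_arm --moves '[[[0.1,0,0],0],[[0.1,0,0],0],[[0.1,0,0],0],[[0.1,0,0],0],[[0,0,0],0]]'

```text
time_s: 7.7
ee_pos: [0.4929, -0.0867, 0.0878]
ee_rot: [[-0.991, -0.134, 0.007], [-0.134, 0.991, -0.002], [-0.007, -0.003, -1.0]]
wrist_force: [2.8, 2.3, 12.9]
finger_gap: 0.0003
finger_force: 6.2
```

step_arm --moves '[[[0.1,0,0],0],[[0.1,0,0],0],[[0,0,0],0]]'

```text
time_s: 8.0
ee_pos: [0.491, -0.0871, 0.0878]
ee_rot: [[-0.991, -0.134, 0.007], [-0.134, 0.991, -0.002], [-0.007, -0.003, -1.0]]
wrist_force: [3.3, 1.6, 13.2]
finger_gap: -0.0001
finger_force: 6.2
```

step_arm --moves '[[[0.1,0,0],0],[[0.1,0,0],0],[[0,0,0],0]]'

```text
time_s: 8.3
ee_pos: [0.489, -0.0873, 0.0878]
ee_rot: [[-0.991, -0.134, 0.007], [-0.134, 0.991, -0.002], [-0.007, -0.003, -1.0]]
wrist_force: [2.4, 0.6, 13.4]
finger_gap: -0.0003
finger_force: 6.2
```

step_arm --moves '[[[0.1,0,0],0],[[0.1,0,0],0],[[0,0,0],0]]'

```text
time_s: 8.6
ee_pos: [0.487, -0.0876, 0.0878]
ee_rot: [[-0.991, -0.134, 0.007], [-0.134, 0.991, -0.002], [-0.007, -0.003, -1.0]]
wrist_force: [2.6, 0.4, 12.6]
finger_gap: 0.0
finger_force: 6.3
```

```bash
python3 p.py d2
```

```text
[[-0.1333, 0.9356, 0.3269, 0.4033], [0.9911, 0.1269, 0.041, -0.0982], [-0.0032, 0.3294, -0.9442, 0.2306], [0.0, 0.0, 0.0, 1.0]]
```

View pics/d2.png

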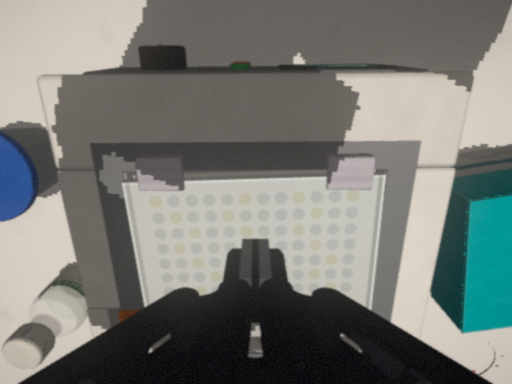

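The plate's front edge (v≈178) is now under both clip tips (v≈188) with no slip. About 3 mm remain.

step_arm --moves '[[[0.1,0,0],0],[[0.05,0,0],0],[[0,0,0],0]]'

```text
time_s: 8.95
ee_pos: [0.4853, -0.0879, 0.0877]
ee_rot: [[-0.991, -0.134, 0.007], [-0.134, 0.991, -0.002], [-0.007, -0.003, -1.0]]
wrist_force: [1.8, 1.1, 12.3]
finger_gap: 0.0001
finger_force: 6.3
```

step_arm --moves '[[[0.05,0,0],0],[[0.05,0,0],0],[[0,0,0],0]]'

```text
time_s: 9.25
ee_pos: [0.4846, -0.0881, 0.0878]
ee_rot: [[-0.991, -0.134, 0.008], [-0.134, 0.991, -0.002], [-0.007, -0.003, -1.0]]
wrist_force: [3.5, 0.5, 12.1]
finger_gap: 0.0005
finger_force: 6.2
```

step_arm --moves '[[[0.05,0,0.01],0],[[0.05,0,0.01],0],[[0,0,0],0]]'

```text
time_s: 9.55
ee_pos: [0.4839, -0.0882, 0.0877]
ee_rot: [[-0.991, -0.133, 0.008], [-0.133, 0.991, -0.002], [-0.008, -0.003, -1.0]]
wrist_force: [3.9, 0.7, 11.7]
finger_gap: 0.0001
finger_force: 6.2
```

step_arm --moves '[[[0.05,0,0.01],0],[[0.05,0,0.01],0],[[0,0,0],0]]'

```text
time_s: 9.85
ee_pos: [0.4838, -0.0883, 0.0877]
ee_rot: [[-0.991, -0.133, 0.01], [-0.133, 0.991, -0.002], [-0.01, -0.004, -1.0]]
wrist_force: [6.4, 2.5, 11.0]
finger_gap: -0.0001
finger_force: 5.9
```

```bash
python3 - <<'E'
from h import *
import cv2
b=manip.read_camera("top")[75:225,240:390,::-1];a=manip.read_camera("scene")[165:235,255:355,::-1]
cv2.imwrite("pics/c3.png",cv2.convertScaleAbs(np.hstack([cv2.resize(b[50:130,:120],(400,267),interpolation=3),cv2.resize(a,(381,267),interpolation=3)]),alpha=1.3))
E
```

```text
(no output)
```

View pics/c3.png

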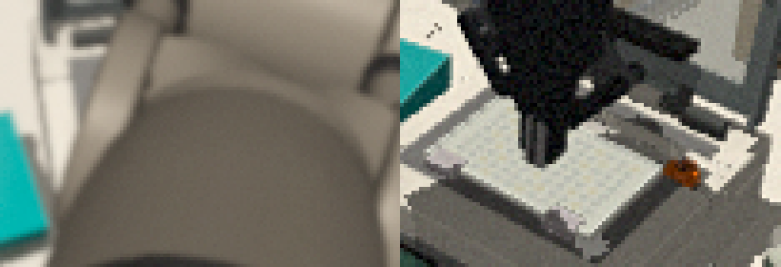

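The plate is against the wall: motion stopped and Fx is rising. In the scene view, the catch (right panel, 683,172) sits behind the plate's rear corner. Next I release and lift.

step_arm --moves '[[[-0.1,0,0],0],[[0,0,-0.1],0],[[0,0,-0.2],0],[[0,0,-2],0],[[0,0,-4],0],[[0,0,-5],0],[[0,0,-5],0],[[0,0,-4],0],[[0,0,-1],0],[[0,0,0],0]]'

```text
time_s: 10.95
ee_pos: [0.481, -0.0875, 0.2993]
ee_rot: [[-0.991, -0.134, 0.003], [-0.134, 0.991, -0.001], [-0.002, -0.001, -1.0]]
wrist_force: [-0.7, -0.0, -0.4]
finger_gap: 0.0004
finger_force: 0.0
```

```bash
python3 p.py w2; python3 - <<'E'
import cv2
a=cv2.imread("pics/w2.png");cv2.imwrite("pics/w2c.png",cv2.convertScaleAbs(cv2.resize(a[150:384,130:400],(800,600)[:2],interpolation=3),alpha=1.4))
E
```

```text
[[-0.1335, 0.9372, 0.3223, 0.398], [0.9911, 0.1267, 0.042, -0.0983], [-0.0015, 0.325, -0.9457, 0.4425], [0.0, 0.0, 0.0, 1.0]]
```

View pics/w2.png

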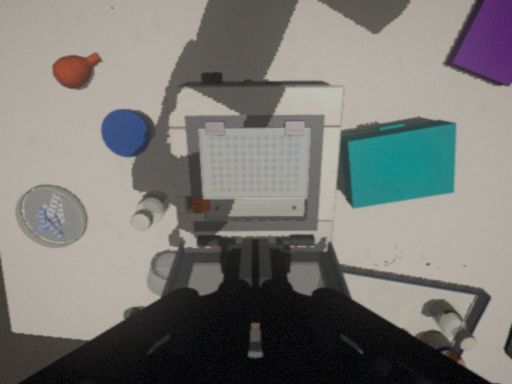

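The plate is home: its front edge is under both clips, and the catch at (200,205) has snapped out behind its rear corner. Now the lid: go over and behind the lip.

step_arm --moves '[[[-3.5,0,0],0],[[-3.5,0,0],0],[[-3.5,0,0],0],[[-3.5,0,0],0],[[-3.5,0,0],0],[[0,0,0],0],[[0,0,0],0]]'

```text
time_s: 11.7
ee_pos: [0.6536, -0.0638, 0.2943]
ee_rot: [[-0.991, -0.134, -0.006], [-0.134, 0.991, 0.001], [0.006, 0.002, -1.0]]
wrist_force: [-1.0, 0.4, -0.2]
finger_gap: -0.0
finger_force: 0.0
```

step_arm --moves '[[[0,0,2],0],[[0,0,2],0],[[0,0,2],0],[[0,0,1],0],[[0,0,0],0],[[0,0,0],0]]'

```text
time_s: 12.3
ee_pos: [0.654, -0.0642, 0.2291]
ee_rot: [[-0.991, -0.134, 0.001], [-0.134, 0.991, -0.0], [-0.001, -0.0, -1.0]]
wrist_force: [0.4, 0.2, -0.2]
finger_gap: 0.0003
finger_force: 0.0
```

Pull forward, feeling for contact.

step_arm --moves '[[[0.5,0,0],0],[[0.5,0,0],0],[[0.5,0,0],0],[[0.5,0,0],0],[[0.5,0,0],0]]'

```text
time_s: 12.8
ee_pos: [0.6294, -0.0674, 0.2289]
ee_rot: [[-0.991, -0.134, 0.002], [-0.134, 0.991, -0.0], [-0.002, -0.0, -1.0]]
wrist_force: [3.9, 0.1, 3.1]
finger_gap: -0.0001
finger_force: 1.4
```

step_arm --moves '[[[0.8,0,0],0],[[0.8,0,0],0],[[0.8,0,0],0],[[0.8,0,0],0],[[0.8,0,0],0]]'

```text
time_s: 13.3
ee_pos: [0.589, -0.0729, 0.2284]
ee_rot: [[-0.991, -0.134, 0.0], [-0.134, 0.991, -0.0], [-0.0, -0.0, -1.0]]
wrist_force: [2.3, -0.4, 0.3]
finger_gap: 0.0001
finger_force: 1.2
```

step_arm --moves '[[[0.9,0,0],0],[[0.9,0,0],0],[[0.9,0,0],0],[[0.8,0,0],0],[[0.9,0,0.2],0],[[0.9,0,0.2],0],[[0.9,0,0.2],0],[[0.8,0,0.3],0]]'

```text
time_s: 14.1
ee_pos: [0.5195, -0.0822, 0.2192]
ee_rot: [[-0.991, -0.134, 0.0], [-0.134, 0.991, 0.0], [-0.0, 0.0, -1.0]]
wrist_force: [2.4, -0.0, 0.1]
finger_gap: 0.0001
finger_force: 0.7
```

step_arm --moves '[[[0.9,0,0.5],0],[[0.9,0,0.5],0],[[0.8,0,0.5],0],[[0.8,0,0.6],0],[[0.7,0,0.7],0],[[0.7,0,0.8],0],[[0.6,0,0.8],0],[[0.6,0,0.8],0]]'

```text
time_s: 14.9
ee_pos: [0.4602, -0.0901, 0.1665]
ee_rot: [[-0.991, -0.134, -0.0], [-0.134, 0.991, 0.0], [0.0, 0.0, -1.0]]
wrist_force: [0.0, -0.4, 0.9]
finger_gap: -0.0001
finger_force: 0.5
```

step_arm --moves '[[[0.5,0,0.7],0],[[0.4,0,0.8],0],[[0.3,0,0.7],0],[[0.3,0,0.8],0],[[0.2,0,0.7],0]]'

```text
time_s: 15.4
ee_pos: [0.4436, -0.0924, 0.1296]
ee_rot: [[-0.991, -0.134, -0.0], [-0.134, 0.991, 0.0], [0.0, 0.0, -1.0]]
wrist_force: [-1.1, -0.2, 1.2]
finger_gap: -0.0001
finger_force: 0.4
```

step_arm --moves '[[[0.1,0,0.5],0],[[0.1,0,0.5],0],[[0.1,0,0.5],0],[[0,0,0.4],0],[[0,0,0],0]]'

```text
time_s: 15.9
ee_pos: [0.4408, -0.0927, 0.1108]
ee_rot: [[-0.991, -0.134, -0.001], [-0.134, 0.991, 0.0], [0.001, 0.0, -1.0]]
wrist_force: [1.1, 0.5, 0.2]
finger_gap: -0.0001
finger_force: 0.0
```

step_arm --moves '[[[0,0,0.3],0],[[0,0,0.3],0],[[0,0,0],0]]'

```text
time_s: 16.2
ee_pos: [0.441, -0.0927, 0.105]
ee_rot: [[-0.991, -0.134, -0.0], [-0.134, 0.991, 0.0], [0.0, 0.0, -1.0]]
wrist_force: [-0.5, -0.4, -0.0]
finger_gap: -0.0002
finger_force: 0.0
```

step_arm --moves '[[[0,0,0.1],0],[[0,0,0.1],0],[[0,0,0.1],0],[[0,0,0],0]]'

```text
time_s: 16.6
ee_pos: [0.441, -0.0928, 0.1025]
ee_rot: [[-0.991, -0.134, 0.0], [-0.134, 0.991, -0.0], [-0.0, -0.0, -1.0]]
wrist_force: [-1.4, -0.4, 3.4]
finger_gap: -0.0003
finger_force: 1.9
```

step_arm --moves '[[[0,0,0.05],0],[[0,0,0.05],0],[[0,0,0],0]]'

```text
time_s: 16.9
ee_pos: [0.441, -0.0928, 0.1024]
ee_rot: [[-0.991, -0.134, 0.001], [-0.134, 0.991, -0.0], [-0.001, -0.0, -1.0]]
wrist_force: [-4.7, 1.2, 15.2]
finger_gap: -0.0
finger_force: 7.1
```

Firm stop at z = 0.1024 m, against 0.1025 expected when shut. Lift clear and check.

step_arm --moves '[[[0,0,-0.2],0],[[0,0,-1],0],[[0,0,-3],0],[[0,0,-4],0],[[0,0,-4],0],[[2,3,-2],0],[[3,4,0],0],[[1,4,0],0],[[0,4,0],0],[[0,4,0],0]]'

```text
time_s: 17.9
ee_pos: [0.3555, 0.0888, 0.2442]
ee_rot: [[-0.991, -0.133, 0.002], [-0.133, 0.991, 0.0], [-0.002, -0.0, -1.0]]
wrist_force: [0.9, -0.4, -0.4]
finger_gap: 0.0
finger_force: 0.0
```

```bash
python3 - <<'E'
from h import *
import cv2
b=manip.read_camera("top")[75:225,240:390,::-1];a=manip.read_camera("scene")[145:265,235:385,::-1]
cv2.imwrite("pics/end.png",cv2.convertScaleAbs(np.hstack([cv2.resize(b,(390,390),interpolation=3),cv2.resize(a,(400,390),interpolation=3)]),alpha=1.3))
print(np.round(manip.state()["wrist_force"],1))
E
```

```text
[0.3 0.4 0.4]
```

View pics/end.png

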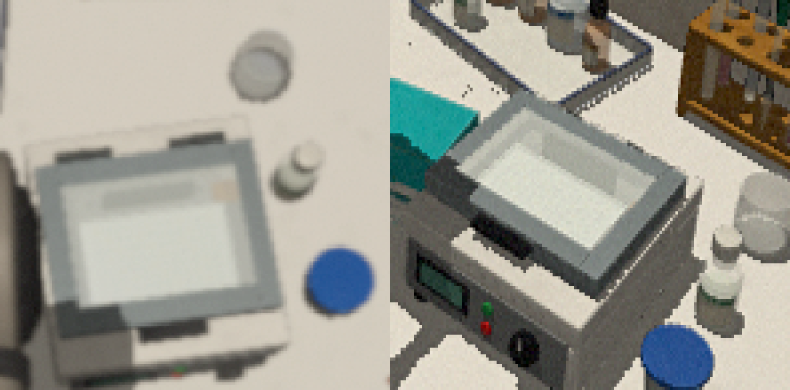

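The lid lies flat and shut, with the lip at left panel (175,330). The plate is under the window with the rib behind it at (150,195), and the neighbouring things are unmoved. Handing in.

```bash
python3 -c "
from rig import manip
print(manip.close_job())"
```

```text
the job is handed in; nothing more can be done
None
```

The job is handed in at about 18 s: the plate is home under both clips with the catch out behind it, the lid is fully shut, measured forces on the plate stayed below about 14 N, and the things standing around were left alone.

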